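Kit the repair parts into their foam nests

TASK

Make up the kit for the next power-unit repair: set the fan, the heatsink, the toroidal transformer and the capacitor each into the empty foam nest that is cut to its shape and size, right way up and fully down on the pocket floor. Set them down, don't drop them, and don't knock over the flux bottle that stands among the parts.

Things in the scene. Friction and masses are not known exactly. Their poses are not given: they have to be found in the camera images.
- fan: Square black axial cooling fan with a grey rotor, loose, 60 x 60 x 25 mm, about 0.11 kg, lying flat on the bench. Origin: centre of the underside; x and y along its edges, z up.
- heatsink: Long finned aluminium heatsink, loose, 100 mm (x) by 40 mm (y) by 30 mm high, fins up and running along x, about 0.17 kg. Can be gripped across its two long sides. Origin: centre of the underside, z up.
- toroid: Round toroidal transformer with copper winding and a dark hole in the middle, loose, 62 mm diameter, 32 mm high, about 0.34 kg, lying flat. Origin: centre of the underside, z up.
- capacitor: Upright can capacitor, dark sleeve with an aluminium top and two screw terminals, loose, 35 mm diameter, 50 mm high, about 0.075 kg. Origin: centre of the underside, z up.
- nest_square: Fixed foam nest, 140 (x) by 100 (y) by 16 mm high: dark foam 8 mm thick on a pale 8 mm base, one central cut-out in the dark layer: a 76 mm square, sides along x and y (for the fan). The pale pocket floor is 8 mm above the table, 8 mm below the top. About 8 mm of room all round its part. Origin: centre of the underside, below the middle of the cut-out; z up.
- nest_long: Fixed foam nest, 140 (x) by 100 (y) by 16 mm high: dark foam 8 mm thick on a pale 8 mm base, one central cut-out in the dark layer: a rectangle 116 mm along x by 56 mm along y (for the heatsink, either way round). The pale pocket floor is 8 mm above the table, 8 mm below the top. About 8 mm of room all round its part. Origin: centre of the underside, below the middle of the cut-out; z up.
- nest_round: Fixed foam nest, 140 (x) by 100 (y) by 16 mm high: dark foam 8 mm thick on a pale 8 mm base, one central cut-out in the dark layer: a 78 mm circle (for the toroidal transformer). The pale pocket floor is 8 mm above the table, 8 mm below the top. About 8 mm of room all round its part. Origin: centre of the underside, below the middle of the cut-out; z up.
- nest_small_round: Fixed foam nest, 140 (x) by 100 (y) by 16 mm high: dark foam 8 mm thick on a pale 8 mm base, one central cut-out in the dark layer: a 51 mm circle (for the capacitor). The pale pocket floor is 8 mm above the table, 8 mm below the top. About 8 mm of room all round its part. Origin: centre of the underside, below the middle of the cut-out; z up.
- flux_bottle: Small amber dropper bottle of flux standing loose in the row of parts, 32 mm diameter, 62 mm high. Not part of the kit: it must stay standing. Origin: centre of the underside, z up.
Mind the look-alikes: they are no part of the job. Leave any pink or yellow look-alike of the capacitor alone.

How it is judged (in metres and radians):
At the end, for the whole second after the job is handed in: Fan in the square nest, heatsink in the long nest, toroid in the large round nest, capacitor in the small round nest: each within 13 mm of the nest's middle, its underside within 3.5 mm of the pocket floor, right way up within 7 degrees, at rest and let go; the flux bottle still upright (horizontal distance between fan and nest_square below 0.013 m and z of fan in the frame of nest_square below 0.0115 m and angle between each of fan, heatsink, toroid, capacitor's own z axis and vertical below 0.12 rad and linear speed of each of fan, heatsink, toroid, capacitor below 0.02 m/s and horizontal distance between heatsink and nest_long below 0.013 m and z of heatsink in the frame of nest_long below 0.0115 m and horizontal distance between toroid and nest_round below 0.013 m and z of toroid in the frame of nest_round below 0.0115 m and horizontal distance between capacitor and nest_small_round below 0.013 m and z of capacitor in the frame of nest_small_round below 0.0115 m and angle between flux_bottle's own z axis and vertical below 0.2 rad); the robot touches nothing.
It fails at once if the flux bottle is knocked over (tilted more than about 35 degrees) (angle between flux_bottle's own z axis and vertical above 0.6 rad).
It fails at once if the fan is dropped (moves faster than 0.7 m/s, a fall of about 25 mm, with no finger touching it) (linear speed of fan above 0.7 m/s and contact force between fan and the fingers below 0.05 N).
It fails at once if the heatsink is dropped (moves faster than 0.7 m/s, a fall of about 25 mm, with no finger touching it) (linear speed of heatsink above 0.7 m/s and contact force between heatsink and the fingers below 0.05 N).
It fails at once if the toroid is dropped (moves faster than 0.7 m/s, a fall of about 25 mm, with no finger touching it) (linear speed of toroid above 0.7 m/s and contact force between toroid and the fingers below 0.05 N).
It fails at once if the capacitor is dropped (moves faster than 0.7 m/s, a fall of about 25 mm, with no finger touching it) (linear speed of capacitor above 0.7 m/s and contact force between capacitor and the fingers below 0.05 N).
It also fails if it takes over 99 s, if anything falls off the work surface, if the arm or the gripper's body presses on something with over 40 N, if the wrist force passes 120 N, or if a joint passes its speed limit or range.

ROBOT

A 6-joint arm with a two-finger parallel gripper is mounted at the origin on the work surface. World frame = base frame: x ahead of the robot, y to its left, z up, the work surface at z = 0. Lengths are in mm, angles in rad, forces in N, time in s.
With the tool pointing down it reaches from about 400 to 925 mm from the base axis. Payload 12.5 kg.
Tool frame: the origin (TCP) lies at the centre of the arm's flange, where the gripper is bolted on; the fingertips stand 190 mm ahead of it and the grasp point (between the pads) lies env.grip_point_offset ahead of it (env.grip_point_offset is the distance from the TCP to the grasp point, in mm); z points along the fingers, x is the direction in which the jaws open and shut, and the axes are right-handed (so a half turn about z gives the same grasp; the last joint's range is limited). The gripper opens to 95 mm and grips with 3 to 60 N. Pads are 20 mm wide; open, the fingers measure 119 mm over their backs; the gripper's body (75 mm by 180 mm) begins 59 mm behind the grasp point.
Start: joints at [1.141, 0.491, 1.559, -0, 1.092, -0.106], TCP at [198.833, 592.529, 404.761] pointing down, gripper open.
Joint ranges: [-3.1, 3.1], [-0.84, 2.19], [0.05, 2.79], [-1.13, 4.28], [0.06, 2.93], [-2.69, 2.69]. Speed limits (rad/s): [2.22, 2.22, 2.79, 3.14, 3.14, 3.14].

INTERFACE

Orientations are given as [roll, pitch, yaw] about the fixed x, y, z axes, in that order (R = Rz(yaw) Ry(pitch) Rx(roll)).
In Python, from cell import state, read_camera, camera_model, job_done, env gives the robot as it stands.
- The arm moves only by the tool arm_command, never from a script. Its argument "steps" is a list of rows, each a list of 6 numbers: the shift along the tool's x, y, z in cm, then the turn, a rotation vector about the tool's x, y, z in degrees. In form: [[dx, dy, dz, rx, ry, rz], ...]. A call has 1 to 12 rows; each row is the pose to reach, as a shift and turn from the pose commanded when the call began, along the tool's axes at that moment; what a row does not reach only later rows make up. A row lasts 1/12 s, in which the tool goes at most 41.7 mm and 7.16 degrees, less where a joint would pass 70% of its speed; a pose out of reach is approached as far as the arm can. A call with a gripper value outside its range is refused whole. "jaw" is the finger opening in cm, from 0 to 9.51, set as the call begins (left out, the last holds). The fingers move at their own pace and stop on an object; the grip force is fixed at half the most. Time passes only in rows, so rows that repeat a pose let the fingers close. It gives the time, the measured TCP pose, the force and the opening at its end, in the units of the state.
- state(): the state, without advancing time (a new reading comes with each control period).
- read_camera(name): name is "scene" or "side" or "wrist"; returns the picture (400x640x3 uint8, red, green, blue); there is no depth.
- camera_model(name): a dict with "K" (3x3 intrinsics, pixels), "xyz" and "rotation" of the camera in the world. Camera axes: x right, y up, looking along -z (the intrinsics and any distortion apply to the point x, -y, -z); pixel columns grow to the right and rows downward; lengths in mm; the calibration is good to about 2 mm. A picture is of the moment at which its call begins: read the wrist's pose just before it. camera_model takes no time and is no camera call; for the wrist camera it gives the pose at the moment of the call.
- job_done(): hands the job in, once; it reports no verdict.
The state is a dict: "t": time; "joints": joint angles; "qvel": joint speeds; "tau": joint torques, N m; "eef_pos": TCP position; "tcp_rot": TCP orientation; "ft_force": force on the tool from outside, world axes, zero at the start; "moment": the same for the moment, N m; "opening": opening from 0.0 (shut) to 1.0 (fully open).
Only numpy, scipy, OpenCV 4.12 (cv2) and the standard library are available. Lean on these libraries where they do the work, as an engineer would, in place of code of your own. Each camera call takes 0.05 s, during which the arm holds its last target. There are 200 camera calls.

## Working session

There is one attempt and no reset: what is moved stays moved. The work goes in short steps, Python scripts to look and compute and a tool call to move; the robot and the scene stay as the last step left them, time stands still between calls to the robot, and variables do not carry over. Pictures are saved under pics/ and viewed, about 12 in all and at most 16, crops included, and the job is handed in when it is done.

Besides the shell and the picture viewer there is one more tool, called after ">>>" by a JSON object that holds its "method" and its "body", one argument or row to a line. arm_command: Moves the arm, as the interface text tells. Its arguments: {"type":"object","properties":{"steps":{"type":"array"},"jaw":{"type":"number"}},"required":["steps"]}

```bash
mkdir -p pics; ls; python3 - <<'E'
from cell import *
import cv2
print(state()); print(env.grip_point_offset)
for n in ["scene","side","wrist"]:
    m=camera_model(n); print(n,m)
    cv2.imwrite(f"pics/{n}0.png",read_camera(n)[:,:,::-1])
a=cv2.imread("pics/scene0.png");b=cv2.imread("pics/side0.png")
E
```

```text
pics
{'t': 0.0, 'joints': array([ 1.14140041e+00,  4.91516977e-01,  1.55947994e+00, -1.17707300e-05,
        1.09166929e+00, -1.05574055e-01]), 'qvel': array([ 0.00095988, -0.00029345,  0.00033317, -0.00084456,  0.00088089,
       -0.00044971]), 'tau': array([-2.12309329e-03, -6.12627983e+01, -2.58181626e+01,  6.92236936e-02,
        4.82160214e-02, -7.57633188e-05]), 'eef_pos': array([198.81353953, 592.48392616, 404.1775888 ]), 'tcp_rot': array([-3.14148991e+00,  1.06867340e-03,  1.24697995e+00]), 'ft_force': array([0.18557002, 0.07902654, 0.88710153]), 'moment': array([0.01324978, 0.01476234, 0.01426598]), 'opening': 0.9982761554165445}
171.3
scene {'K': array([[435.60182337,   0.        , 318.40201883],
       [  0.        , 435.60182337, 197.4316239 ],
       [  0.        ,   0.        ,   1.        ]]), 'xyz': array([1182.34438199,  297.79860774,  839.52809289]), 'rotation': array([0.75436519, 0.01451332, 1.97982381])}
side {'K': array([[398.27503051,   0.        , 315.58587481],
       [  0.        , 398.27503051, 200.79112011],
       [  0.        ,   0.        ,   1.        ]]), 'xyz': array([391.28804096, 733.14587334, 679.52714812]), 'rotation': array([ 0.85995324, -0.00386993, -3.01889526])}
wrist {'K': array([[324.78773268,   0.        , 320.66530977],
       [  0.        , 324.78773268, 198.6198558 ],
       [  0.        ,   0.        ,   1.        ]]), 'xyz': array([125.75765076, 618.01687761, 385.74302046]), 'rotation': array([-2.76404792e-01,  1.06624909e-03,  1.24694474e+00])}
```

View pics/scene0.png

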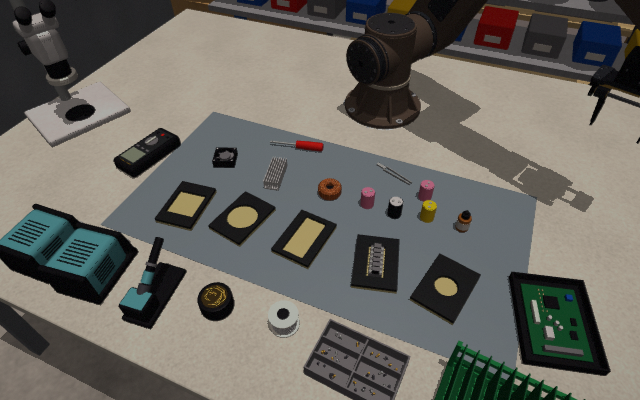

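View pics/side0.png

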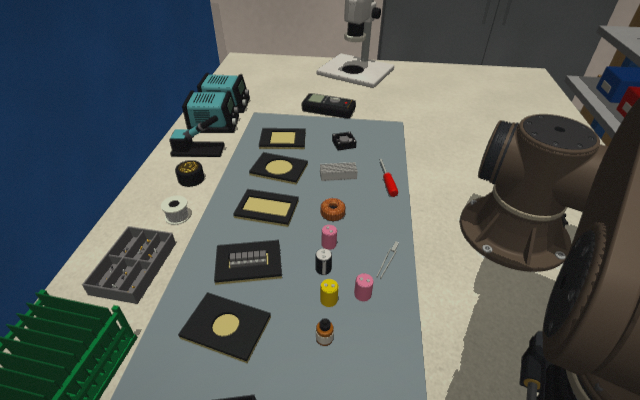

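Scene view: the empty nests are square (186,204), large round (242,217), long (304,238) and small round (446,287). The nest at (376,262) is occupied. The fan is at (225,157), heatsink (275,173), toroid (330,189) and flux bottle (464,221).
Capacitor candidates are dark (396,207), pink (368,198), pink (427,190) and yellow (428,211), so I choose the dark one with the aluminium top. The dark spool at (215,300) is off the mat and isn't a part. The toroid is the orange ring at (330,189).

```bash
cat > h.py <<'E'
from cell import *
import cv2, numpy as np
from scipy.spatial.transform import Rotation as R
def cast(m,uv,z):
    "pixels (n,2) -> world points on plane z"
    uv=np.atleast_2d(np.asarray(uv,float))
    K=m["K"]; d=np.c_[(uv[:,0]-K[0,2])/K[0,0],-(uv[:,1]-K[1,2])/K[1,1],-np.ones(len(uv))]
    w=R.from_euler("xyz",m["rotation"]).apply(d); c=m["xyz"]
    return c+w*((z-c[2])/w[:,2])[:,None]
def proj(m,p):
    q=R.from_euler("xyz",m["rotation"]).inv().apply(np.atleast_2d(p)-m["xyz"]); K=m["K"]
    return np.c_[K[0,0]*q[:,0]/-q[:,2]+K[0,2],K[1,1]*-q[:,1]/-q[:,2]+K[1,2]]
def rect(m,cnt,z):
    "minAreaRect on plane: centre, size, long-axis angle deg"
    p=cast(m,cnt.reshape(-1,2),z)[:,:2].astype(np.float32)
    (c,s,a)=cv2.minAreaRect(p)
    if s[0]<s[1]: s=s[::-1]; a+=90
    return np.round(c,1),np.round(s,1),round((a+90)%180-90,1)
def go(x,y,z,yaw=None):
    "shift in tool axes (cm) and rz (deg) from here; z is TCP height mm, yaw deg of jaw axis"
    s=state(); Rt=R.from_euler("xyz",s["tcp_rot"])
    d=Rt.inv().apply(np.array([x,y,z])-s["eef_pos"])/10
    cy=np.degrees(s["tcp_rot"][2]); rz=0
    if yaw is not None: rz=-(((yaw-cy)+90)%180-90)
    print("GO",np.round(d,2),"rz",round(rz,1),"| yaw now",round(cy,1),"eef",np.round(s["eef_pos"],1),"t",round(s["t"],2))
E
python3 - <<'E'
from h import *
S={}
for n in ["scene","side"]:
    im=cv2.imread(f"pics/{n}0.png"); m=camera_model(n); hsv=cv2.cvtColor(im,cv2.COLOR_BGR2HSV)
    H,Sa,V=[hsv[...,i] for i in range(3)]
    pale=((H>15)&(H<35)&(Sa>50)&(Sa<160)&(V>120)).astype(np.uint8)*255
    tor=((H<14)&(Sa>140)&(V>60)).astype(np.uint8)*255
    for nm,mask,z in [("pale",pale,12),("orange",tor,16)]:
        for c in cv2.findContours(mask,0,1)[0]:
            if cv2.contourArea(c)<60: continue
            r=rect(m,c,z); M=cv2.moments(c); px=np.array([M['m10'],M['m01']])/M['m00']
            if abs(r[0][0])<1000: print(n,nm,px.round(),r,cast(m,px,z).round(0)[0,:2])
px={"scene":{"fan":(225,154),"hs":(275,169),"tor":(330,186),"cap":(396,201),"flux":(464,221),"pinkA":(368,192),"pinkB":(427,184),"yel":(428,205)},
"side":{"fan":(344,138),"hs":(338,170),"tor":(333,207),"cap":(323,255),"flux":(325,332),"pinkA":(329,231),"pinkB":(364,281),"yel":(329,286)}}
zz=dict(fan=25,hs=20,tor=20,cap=50,flux=31,pinkA=50,pinkB=50,yel=50)
for k in zz: print(k,[cast(camera_model(n),px[n][k],zz[k]).round(0)[0,:2] for n in px])
a=cv2.imread("pics/scene0.png")[140:310,150:490]; cv2.imwrite("pics/crop1.png",cv2.resize(a,(800,400),interpolation=cv2.INTER_CUBIC))
E
```

```text
scene pale [445. 286.] (array([610.7, 338.4]), array([45. , 42.6]), -67.1) [611. 338.]
scene pale [304. 237.] (array([605.5,  -2.5]), array([111. ,  51.8]), -5.6) [608.  -3.]
scene pale [242. 217.] (array([ 608.5, -172.7]), array([74.2, 66.1]), -67.3) [ 609. -173.]
scene pale [186. 204.] (array([ 625.9, -330.7]), array([70.2, 68.9]), 6.3) [ 627. -330.]
scene orange [329. 187.] (array([433.7,  -8. ]), array([68.4, 62.8]), 57.1) [431.  -9.]
scene orange [309. 145.] (array([ 294.7, -130.5]), array([82.3, 35.5]), -77.1) [ 294. -130.]
scene orange [496.  27.] (array([-681.7,  262.7]), array([365.1, 142.9]), -0.3) [-672.  267.]
scene orange [285.   5.] (array([-537.1, -630.9]), array([122.5, 113.4]), 25.5) [-541. -623.]
side pale [225. 325.] (array([608.9, 339.3]), array([47.8, 44.6]), 7.2) [609. 340.]
side pale [267. 206.] (array([604.8,  -1.6]), array([112.6,  49.4]), -5.8) [604.  -1.]
side pale [278. 167.] (array([ 606.9, -172.7]), array([71.8, 63.2]), 7.3) [ 607. -172.]
side pale [282. 137.] (array([ 625.7, -329.9]), array([74.4, 59.4]), 7.4) [ 625. -329.]
side orange [333. 209.] (array([436.9,  -5.6]), array([78.5, 58.2]), -83.6) [437.  -6.]
side orange [390. 185.] (array([ 292.7, -125.9]), array([99.4, 26.1]), -77.4) [ 292. -124.]
side orange [629.  98.] (array([-579. , -733.1]), array([285. ,  45.2]), 56.1) [-588. -752.]
fan [array([ 431., -330.]), array([ 431., -327.])]
hs [array([ 428., -173.]), array([ 437., -166.])]
tor [array([430.,  -8.]), array([437.,  -9.])]
cap [array([444., 173.]), array([442., 178.])]
flux [array([426., 340.]), array([420., 343.])]
pinkA [array([441., 100.]), array([436., 106.])]
pinkB [array([356., 229.]), array([354., 235.])]
yel [array([426., 249.]), array([422., 255.])]
```

View pics/crop1.png

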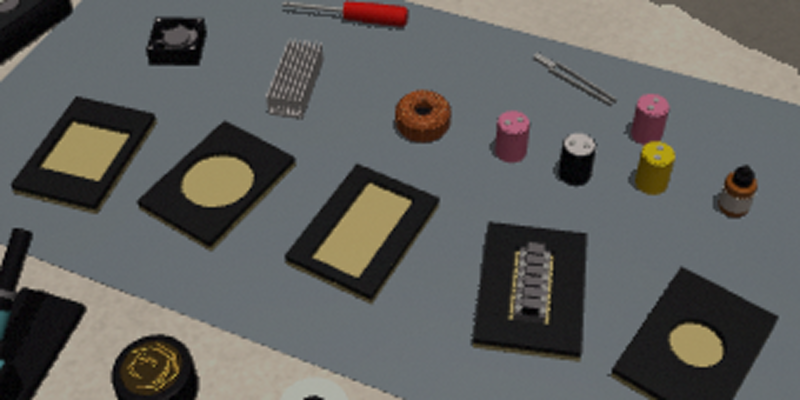

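The crop confirms the choices: the dark capacitor with the aluminium top is at crop (577,158), with pink and yellow neighbours about 72 mm away. The nests measure their expected sizes. Capacitor first, with the jaw along x.

```bash
python3 -c "
from h import *
go(443,175,330,0)"
```

```text
GO [-31.81  36.43   7.46] rz 71.4 | yaw now 71.4 eef [198.8 592.5 404.3] t 0.15
```

>>> {"method": "arm_command", "body": {
  "steps": [
    [-31.8, 36.4, 7.4, 0, 0, 71.4],
    [-31.8, 36.4, 7.4, 0, 0, 71.4],
    [-31.8, 36.4, 7.4, 0, 0, 71.4],
    [-31.8, 36.4, 7.4, 0, 0, 71.4],
    [-31.8, 36.4, 7.4, 0, 0, 71.4],
    [-31.8, 36.4, 7.4, 0, 0, 71.4],
    [-31.8, 36.4, 7.4, 0, 0, 71.4],
    [-31.8, 36.4, 7.4, 0, 0, 71.4],
    [-31.8, 36.4, 7.4, 0, 0, 71.4],
    [-31.8, 36.4, 7.4, 0, 0, 71.4],
    [-31.8, 36.4, 7.4, 0, 0, 71.4],
    [-31.8, 36.4, 7.4, 0, 0, 71.4]
  ],
  "jaw": 7
}}

```text
t: 1.15
eef_pos: [443.8, 172.7, 330.3]
tcp_rot: [3.141, 0.0, -0.001]
ft_force: [0.7, 0.1, -0.0]
opening: 0.741
```

```bash
python3 - <<'E'
from h import *
m=camera_model("wrist"); im=read_camera("wrist")[:,:,::-1].copy(); cv2.imwrite("pics/w1.png",im)
go(443,175,330,0); print(m["xyz"].round(1),proj(m,[[443,175,50],[443,175,0]]).round())
g=cv2.cvtColor(im,cv2.COLOR_BGR2HSV)
E
```

```text
GO [-0.27 -0.48 -0.04] rz -0.1 | yaw now -0.1 eef [445.7 170.2 329.7] t 1.2
[443.6 250.6 311.8] [[320. 200.]
 [320. 186.]]
```

View pics/w1.png

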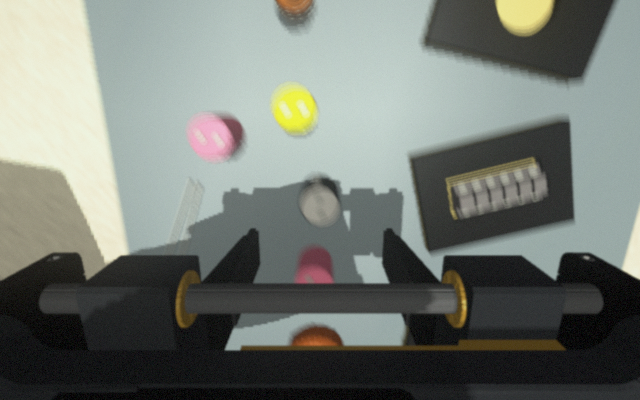

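The wrist view shows the capacitor's grey top at (320,202), slightly blurred by motion. Measuring again now that the arm is still.

```bash
python3 - <<'E'
from h import *
import time
read_camera("wrist")
m=camera_model("wrist"); im=read_camera("wrist")[:,:,::-1].copy()
hsv=cv2.cvtColor(im,cv2.COLOR_BGR2HSV); roi=np.zeros(im.shape[:2],np.uint8); cv2.circle(roi,(320,202),40,255,-1)
print(im[202,300:345:4].tolist(), im[170:240:6,320].tolist())
mask=cv2.inRange(im,(105,105,105),(255,255,255))&cv2.inRange(hsv,(0,0,0),(180,25,255))&roi
for c in cv2.findContours(mask,0,1)[0]:
    if cv2.contourArea(c)>100:
        (u,r)=cv2.minEnclosingCircle(c); print(u,r,cast(m,u,50).round(1),"diam mm",2*r*(m["xyz"][2]-50)/m["K"][0,0])
# flux: orange
go(443,175,330,0)
E
```

```text
[[142, 155, 155], [142, 155, 157], [147, 158, 160], [147, 160, 160], [143, 155, 156], [143, 154, 156], [144, 154, 156], [145, 157, 156], [135, 148, 149], [79, 80, 75], [106, 107, 100], [106, 112, 101]] [[163, 167, 156], [47, 49, 46], [94, 96, 92], [145, 156, 155], [142, 153, 153], [144, 154, 155], [124, 134, 135], [131, 143, 144], [114, 123, 124], [105, 108, 97], [105, 104, 96], [104, 105, 94]]
(319.5, 189.5) 37.58333969116211 [[443.3 183.7  50. ]] diam mm 60.516358351343364
GO [-0.06 -0.14  0.03] rz -0.2 | yaw now -0.2 eef [443.6 173.6 330.3] t 1.3
```

```bash
python3 - <<'E'
from h import *
m=camera_model("wrist"); im=read_camera("wrist")[:,:,::-1].astype(int)
mask=((im[...,2]-im[...,0]>4)&(im[...,2]>100)&(im.max(2)-im.min(2)<40)).astype(np.uint8)*255
roi=np.zeros(im.shape[:2],np.uint8); cv2.circle(roi,(320,202),32,255,-1); mask=cv2.morphologyEx(mask&roi,cv2.MORPH_CLOSE,np.ones((7,7)))
c=max(cv2.findContours(mask,0,1)[0],key=cv2.contourArea)
(u,r)=cv2.minEnclosingCircle(c); p=cast(m,u,50)[0]; print(u,r,p.round(1),"diam",2*r*(m["xyz"][2]-50)/m["K"][0,0])
go(p[0],p[1],330,0); go(p[0],p[1],208,0)
E
```

```text
(317.5, 196.5) 23.92707061767578 [440.6 179.1  50. ] diam 38.57167804188732
GO [-0.23 -0.45  0.05] rz -0.1 | yaw now -0.1 eef [442.9 174.7 330.5] t 1.35
GO [-0.23 -0.45 12.25] rz -0.1 | yaw now -0.1 eef [442.9 174.7 330.5] t 1.35
```

>>> {"method": "arm_command", "body": {
  "steps": [
    [-0.2, -0.4, 3, 0, 0, 0],
    [-0.2, -0.4, 6, 0, 0, 0],
    [-0.2, -0.4, 9, 0, 0, 0],
    [-0.2, -0.4, 11, 0, 0, 0],
    [-0.2, -0.4, 12.2, 0, 0, 0],
    [-0.2, -0.4, 12.2, 0, 0, 0],
    [-0.2, -0.4, 12.2, 0, 0, 0],
    [-0.2, -0.4, 12.2, 0, 0, 0]
  ]
}}

```text
t: 2.02
eef_pos: [440.6, 180.0, 209.6]
tcp_rot: [-3.141, -0.001, 0.002]
ft_force: [-0.6, -0.4, 1.1]
opening: 0.736
```

>>> {"method": "arm_command", "body": {
  "steps": [
    [0, 0, 0, 0, 0, 0],
    [0, 0, 0, 0, 0, 0],
    [0, 0, 0, 0, 0, 0],
    [0, 0, 0, 0, 0, 0],
    [0, 0, 0, 0, 0, 0],
    [0, 0, 0, 0, 0, 0],
    [0, 0, 0, 0, 0, 0],
    [0, 0, 0, 0, 0, 0],
    [0, 0, 0, 0, 0, 0]
  ],
  "jaw": 2.5
}}

```text
t: 2.77
eef_pos: [440.8, 179.2, 208.8]
tcp_rot: [-3.141, -0.0, 0.001]
ft_force: [-0.7, -1.0, 4.6]
opening: 0.364
```

>>> {"method": "arm_command", "body": {
  "steps": [
    [0, 0, -2, 0, 0, 0],
    [0, 0, -5, 0, 0, 0],
    [0, 0, -8, 0, 0, 0],
    [3, -3, -10, 0, 0, 0],
    [6, -5.5, -10, 0, 0, 0],
    [9, -8.5, -10, 0, 0, 0],
    [12, -11.5, -10, 0, 0, 0],
    [14.5, -14, -10, 0, 0, 0],
    [16, -15.2, -10, 0, 0, 0],
    [17, -16, -10, 0, 0, 0],
    [17, -16, -10, 0, 0, 0],
    [17, -16, -10, 0, 0, 0]
  ]
}}

```text
t: 3.77
eef_pos: [610.4, 339.4, 307.8]
tcp_rot: [3.141, 0.001, 0.001]
ft_force: [-0.2, 0.3, -0.8]
opening: 0.364
```

>>> {"method": "arm_command", "body": {
  "steps": [
    [0, 0, 2, 0, 0, 0],
    [0, 0, 4, 0, 0, 0],
    [0, 0, 6, 0, 0, 0],
    [0, 0, 7, 0, 0, 0],
    [0, 0, 7, 0, 0, 0],
    [0, 0, 7, 0, 0, 0],
    [0, 0, 7, 0, 0, 0]
  ]
}}

```text
t: 4.35
eef_pos: [610.7, 339.3, 240.1]
tcp_rot: [-3.141, -0.001, 0.001]
ft_force: [0.7, -0.7, -0.8]
opening: 0.362
```

```bash
python3 - <<'E'
from h import *
go(610,339,238,0)
a=read_camera("scene")[220:345,380:530,::-1];b=read_camera("side")[225:375,150:330,::-1]
w=read_camera("wrist")[:,:,::-1]
cv2.imwrite("pics/c2.png",np.hstack([cv2.resize(a,(400,333)),cv2.resize(b,(400,333))]))
cv2.imwrite("pics/w2.png",w)
E
```

```text
GO [-0.07  0.03  0.21] rz 0.0 | yaw now 0.0 eef [610.7 339.3 240.1] t 4.35
```

View pics/c2.png

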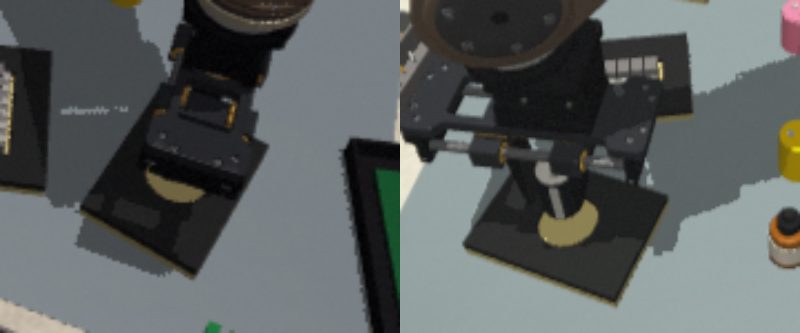

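The capacitor hangs about 30 mm up over the small round pocket, with its bottom near crop (570,215) and the flux bottle standing clear. Lowering gently.

>>> {"method": "arm_command", "body": {
  "steps": [
    [0, 0, 0.6, 0, 0, 0],
    [0, 0, 1.2, 0, 0, 0],
    [0, 0, 1.7, 0, 0, 0],
    [0, 0, 2.1, 0, 0, 0],
    [0, 0, 2.2, 0, 0, 0],
    [0, 0, 2.3, 0, 0, 0],
    [0, 0, 2.35, 0, 0, 0],
    [0, 0, 2.35, 0, 0, 0],
    [0, 0, 2.35, 0, 0, 0]
  ]
}}

```text
t: 5.25
eef_pos: [610.4, 339.4, 216.5]
tcp_rot: [3.142, 0.0, 0.001]
ft_force: [-5.5, -2.9, 15.0]
opening: 0.364
```

```bash
python3 - <<'E'
from h import *
print(state()["ft_force"])
b=read_camera("side")[225:375,150:330,::-1]
cv2.imwrite("pics/c3.png",cv2.resize(b,(720,600)))
E
```

```text
[-5.51165095 -2.88795285 15.03241752]
```

View pics/c3.png

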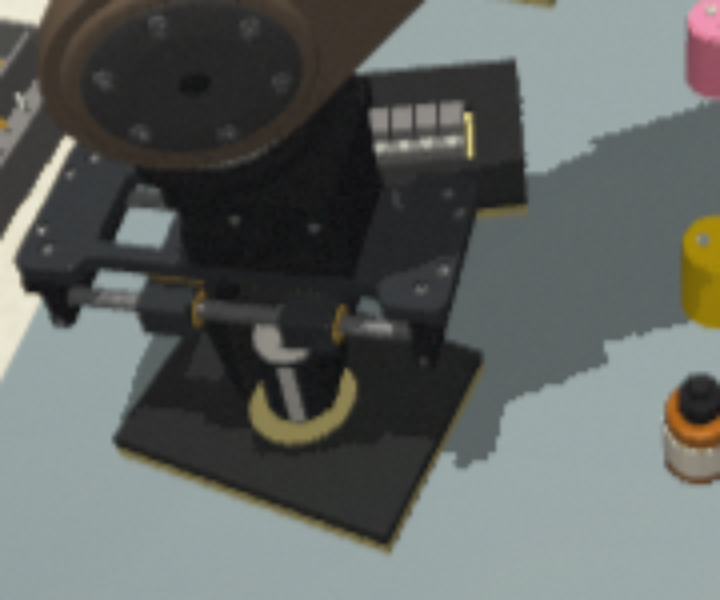

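It's in the pocket centrally, and the 15 N force shows floor contact. Releasing.

>>> {"method": "arm_command", "body": {
  "steps": [
    [0, 0, 0, 0, 0, 0],
    [0, 0, 0, 0, 0, 0],
    [0, 0, 0, 0, 0, 0],
    [0, 0, 0, 0, 0, 0],
    [0, 0, 0, 0, 0, 0],
    [0, 0, -1, 0, 0, 0],
    [0, 0, -3, 0, 0, 0],
    [0, 0, -6, 0, 0, 0],
    [0, 0, -9, 0, 0, 0],
    [0, 0, -11, 0, 0, 0],
    [0, 0, -11, 0, 0, 0]
  ],
  "jaw": 6
}}

```text
t: 6.22
eef_pos: [611.0, 339.6, 331.0]
tcp_rot: [-3.138, -0.007, 0.001]
ft_force: [0.5, 0.8, 0.9]
opening: 0.633
```

```bash
python3 -c "
from h import *
go(434,-8,330,0);print(state()['opening'])"
```

```text
GO [-17.73  34.74  -0.14] rz 0.1 | yaw now 0.1 eef [611.  339.6 331. ] t 6.22
0.6330347191369147
```

>>> {"method": "arm_command", "body": {
  "steps": [
    [-17.7, 34.7, 0, 0, 0, 0],
    [-17.7, 34.7, 0, 0, 0, 0],
    [-17.7, 34.7, 0, 0, 0, 0],
    [-17.7, 34.7, 0, 0, 0, 0],
    [-17.7, 34.7, 0, 0, 0, 0],
    [-17.7, 34.7, 0, 0, 0, 0],
    [-17.7, 34.7, 0, 0, 0, 0],
    [-17.7, 34.7, 0, 0, 0, 0],
    [-17.7, 34.7, 0, 0, 0, 0],
    [-17.7, 34.7, 0, 0, 0, 0],
    [-17.7, 34.7, 0, 0, 0, 0],
    [-17.7, 34.7, 0, 0, 0, 0]
  ],
  "jaw": 9
}}

```text
t: 7.22
eef_pos: [433.9, -8.3, 325.5]
tcp_rot: [-3.142, -0.001, -0.001]
ft_force: [0.8, 0.3, 0.9]
opening: 0.945
```

>>> {"method": "arm_command", "body": {
  "steps": [
    [0, 0, 0, 0, 0, 0],
    [0, 0, 0, 0, 0, 0],
    [0, 0, 0, 0, 0, 0],
    [0, 0, 0, 0, 0, 0]
  ]
}}

```text
t: 7.55
eef_pos: [434.1, -7.1, 325.1]
tcp_rot: [-3.141, 0.0, 0.002]
ft_force: [-0.6, 0.1, 0.9]
opening: 0.948
```

```bash
python3 - <<'E'
from h import *
m=camera_model("wrist"); im=read_camera("wrist")[:,:,::-1].copy(); hsv=cv2.cvtColor(im,cv2.COLOR_BGR2HSV)
cv2.imwrite("pics/w3.png",im); print(proj(m,[434,-8,16]).round())
mask=cv2.inRange(hsv,(0,110,40),(16,255,255)); roi=np.zeros_like(mask); cv2.circle(roi,(320,195),90,255,-1); mask&=roi
c=max(cv2.findContours(mask,0,1)[0],key=cv2.contourArea)
(u,r)=cv2.minEnclosingCircle(c); p=cast(m,u,18)[0]; print(u,r,p.round(1),"diam",2*r*(m["xyz"][2]-18)/m["K"][0,0])
go(p[0],p[1],200.5,0); go(p[0],p[1],240,0)
E
```

```text
[[321. 195.]]
(322.7938537597656, 194.0106964111328) 33.788185119628906 [436.   -6.5  18. ] diam 60.05084825453367
GO [ 0.19 -0.06 12.46] rz 0.1 | yaw now 0.1 eef [434.1  -7.2 325.1] t 7.6
GO [ 0.19 -0.06  8.51] rz 0.1 | yaw now 0.1 eef [434.1  -7.2 325.1] t 7.6
```

View pics/w3.png

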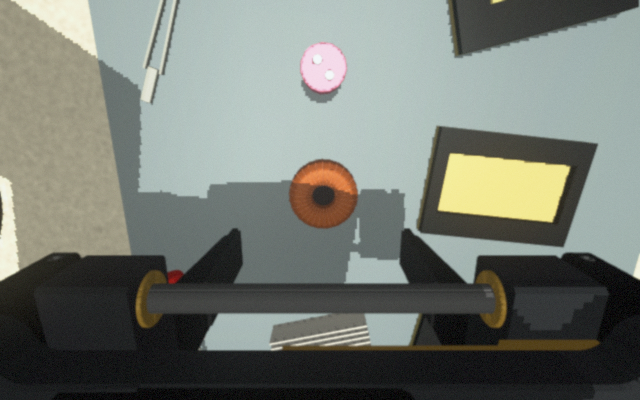

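The toroid is centred at (323,194), measures 60 mm across and matches the prediction. Grasping.

>>> {"method": "arm_command", "body": {
  "steps": [
    [0.2, 0, 3, 0, 0, 0],
    [0.2, 0, 6, 0, 0, 0],
    [0.2, 0, 9, 0, 0, 0],
    [0.2, 0, 11, 0, 0, 0],
    [0.2, 0, 12, 0, 0, 0],
    [0.2, 0, 12.5, 0, 0, 0],
    [0.2, 0, 12.5, 0, 0, 0],
    [0.2, 0, 12.5, 0, 0, 0],
    [0.2, 0, 12.5, 0, 0, 0]
  ]
}}

```text
t: 8.35
eef_pos: [436.1, -7.7, 200.9]
tcp_rot: [3.141, -0.001, 0.001]
ft_force: [-0.4, -0.8, 0.1]
opening: 0.943
```

>>> {"method": "arm_command", "body": {
  "steps": [
    [0, 0, 0, 0, 0, 0],
    [0, 0, 0, 0, 0, 0],
    [0, 0, 0, 0, 0, 0],
    [0, 0, 0, 0, 0, 0],
    [0, 0, 0, 0, 0, 0],
    [0, 0, 0, 0, 0, 0],
    [0, 0, 0, 0, 0, 0],
    [0, 0, 0, 0, 0, 0],
    [0, 0, 0, 0, 0, 0]
  ],
  "jaw": 5
}}

```text
t: 9.1
eef_pos: [435.9, -7.8, 200.4]
tcp_rot: [-3.142, -0.0, 0.001]
ft_force: [-0.3, -0.9, 5.2]
opening: 0.647
```

>>> {"method": "arm_command", "body": {
  "steps": [
    [0, 0, -0.3, 0, 0, 0],
    [0, 0, -0.6, 0, 0, 0],
    [0, 0, -1, 0, 0, 0],
    [0, 0, -1, 0, 0, 0],
    [0, 0, -1, 0, 0, 0]
  ]
}}

```text
t: 9.52
eef_pos: [435.9, -7.7, 210.4]
tcp_rot: [-3.142, -0.0, 0.001]
ft_force: [0.8, 0.3, -3.6]
opening: 0.644
```

```bash
python3 - <<'E'
from h import *
go(436,-6.5,300,0)
b=read_camera("side")[160:280,270:400,::-1]; a=read_camera("scene")[130:250,260:390,::-1]
cv2.imwrite("pics/c4.png",np.hstack([cv2.resize(a,(400,370)),cv2.resize(b,(400,370))]))
E
```

```text
GO [ 0.02 -0.12 -8.96] rz 0.0 | yaw now 0.0 eef [435.9  -7.7 210.4] t 9.52
```

View pics/c4.png

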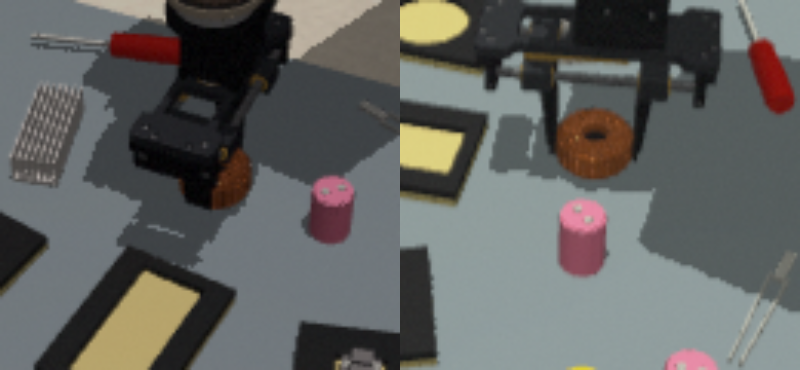

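The toroid is held level, 10 mm up, with −3.6 N on the wrist from its weight. Carrying it to the large round nest.

>>> {"method": "arm_command", "body": {
  "steps": [
    [0, 0, -2, 0, 0, 0],
    [0, 0, -4, 0, 0, 0],
    [1.5, 1.5, -6, 0, 0, 0],
    [4, 4, -6, 0, 0, 0],
    [6.5, 6.5, -6, 0, 0, 0],
    [9, 8.5, -6, 0, 0, 0],
    [11.5, 11, -6, 0, 0, 0],
    [14, 13.5, -6, 0, 0, 0],
    [16, 15.5, -6, 0, 0, 0],
    [17.2, 16.5, -6, 0, 0, 0],
    [17.2, 16.5, -6, 0, 0, 0],
    [17.2, 16.5, -6, 0, 0, 0]
  ]
}}

```text
t: 10.62
eef_pos: [607.8, -172.9, 269.3]
tcp_rot: [-3.141, 0.002, 0.0]
ft_force: [-0.9, -0.2, -3.8]
opening: 0.649
```

>>> {"method": "arm_command", "body": {
  "steps": [
    [0, 0, 2, 0, 0, 0],
    [0, 0, 4, 0, 0, 0],
    [0, 0, 5, 0, 0, 0],
    [0, 0, 5, 0, 0, 0],
    [0, 0, 5, 0, 0, 0],
    [0, 0, 5, 0, 0, 0]
  ]
}}

```text
t: 11.12
eef_pos: [608.2, -172.4, 221.2]
tcp_rot: [3.141, -0.001, 0.001]
ft_force: [-0.0, 0.5, -4.1]
opening: 0.647
```

```bash
python3 - <<'E'
from h import *
go(608,-173,208.5,0)
b=read_camera("side")[110:230,210:340,::-1]; a=read_camera("scene")[150:270,180:310,::-1]
cv2.imwrite("pics/c5.png",np.hstack([cv2.resize(a,(400,370)),cv2.resize(b,(400,370))]))
E
```

```text
GO [-0.02  0.06  1.27] rz 0.1 | yaw now 0.1 eef [ 608.2 -172.4  221.2] t 11.12
```

View pics/c5.png

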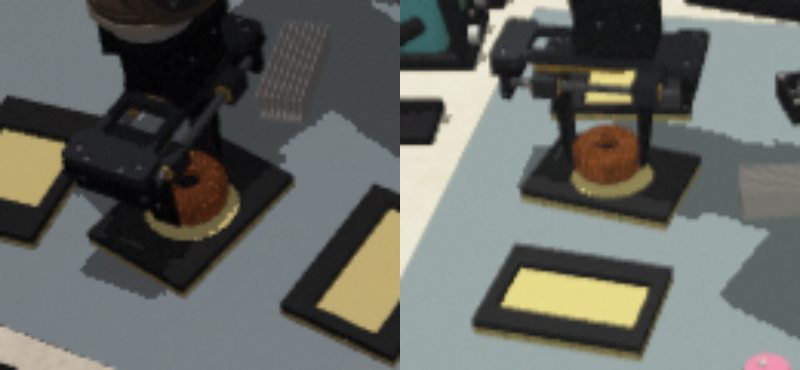

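The toroid hangs over the large round pocket, well centred. Lowering about 12.5 mm.

>>> {"method": "arm_command", "body": {
  "steps": [
    [0, 0, 0.4, 0, 0, 0],
    [0, 0, 0.8, 0, 0, 0],
    [0, 0, 1.05, 0, 0, 0],
    [0, 0, 1.15, 0, 0, 0],
    [0, 0, 1.2, 0, 0, 0],
    [0, 0, 1.25, 0, 0, 0],
    [0, 0, 1.25, 0, 0, 0],
    [0, 0, 1.25, 0, 0, 0]
  ]
}}

```text
t: 11.88
eef_pos: [607.9, -172.5, 208.4]
tcp_rot: [-3.141, 0.0, 0.001]
ft_force: [-4.9, 1.2, 7.1]
opening: 0.645
```

On the floor (force went from −4 to +7 N). Releasing and moving up.

>>> {"method": "arm_command", "body": {
  "steps": [
    [0, 0, 0, 0, 0, 0],
    [0, 0, 0, 0, 0, 0],
    [0, 0, 0, 0, 0, 0],
    [0, 0, 0, 0, 0, 0],
    [0, 0, 0, 0, 0, 0],
    [0, 0, 0, 0, 0, 0],
    [0, 0, -1, 0, 0, 0],
    [0, 0, -3, 0, 0, 0],
    [0, 0, -6, 0, 0, 0],
    [0, 0, -9, 0, 0, 0],
    [0, 0, -12, 0, 0, 0],
    [0, 0, -12, 0, 0, 0]
  ],
  "jaw": 8.5
}}

```text
t: 12.88
eef_pos: [608.6, -172.7, 334.3]
tcp_rot: [3.138, -0.008, 0.001]
ft_force: [0.1, 0.1, 0.6]
opening: 0.891
```

```bash
python3 -c "
from h import *
go(432,-170,330,0);print(state()['opening'])"
```

```text
GO [-17.66  -0.29   0.28] rz 0.1 | yaw now 0.1 eef [ 608.6 -172.7  334.3] t 12.88
0.891403522247046
```

>>> {"method": "arm_command", "body": {
  "steps": [
    [-17.6, -0.3, 0.2, 0, 0, 90],
    [-17.6, -0.3, 0.2, 0, 0, 90],
    [-17.6, -0.3, 0.2, 0, 0, 90],
    [-17.6, -0.3, 0.2, 0, 0, 90],
    [-17.6, -0.3, 0.2, 0, 0, 90],
    [-17.6, -0.3, 0.2, 0, 0, 90],
    [-17.6, -0.3, 0.2, 0, 0, 90],
    [-17.6, -0.3, 0.2, 0, 0, 90],
    [-17.6, -0.3, 0.2, 0, 0, 90],
    [-17.6, -0.3, 0.2, 0, 0, 90],
    [-17.6, -0.3, 0.2, 0, 0, 90],
    [-17.6, -0.3, 0.2, 0, 0, 90]
  ],
  "jaw": 7
}}

```text
t: 13.88
eef_pos: [431.9, -169.7, 326.1]
tcp_rot: [-3.141, -0.0, -1.505]
ft_force: [0.3, -0.0, -0.5]
opening: 0.733
```

>>> {"method": "arm_command", "body": {
  "steps": [
    [0, 0, 0, 0, 0, 6],
    [0, 0, 0, 0, 0, 6],
    [0, 0, 0, 0, 0, 6],
    [0, 0, 0, 0, 0, 6],
    [0, 0, 0, 0, 0, 6]
  ]
}}

```text
t: 14.3
eef_pos: [432.0, -169.7, 325.8]
tcp_rot: [-3.141, 0.0, -1.601]
ft_force: [-0.4, 0.6, 0.2]
opening: 0.737
```

```bash
python3 - <<'E'
from h import *
m=camera_model("wrist"); im=read_camera("wrist")[:,:,::-1].copy()
cv2.imwrite("pics/w4.png",im); print(proj(m,[432,-170,30]).round()); go(432,-170,330,-90)
E
```

```text
[[322. 197.]]
GO [ 0.02  0.   -0.42] rz -1.8 | yaw now -91.8 eef [ 432.  -169.8  325.8] t 14.35
```

View pics/w4.png

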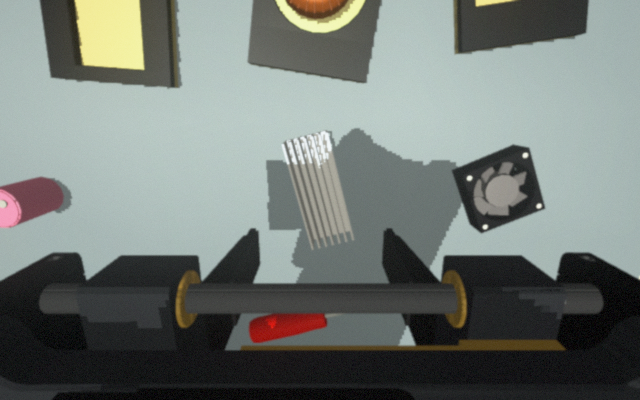

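The heatsink's top corners are about (282,142), (331,131), (354,239) and (312,249). The fan's corners are about (453,170), (528,146), (545,208) and (483,232), and the toroid is sitting in its ring. Casting these points.

```bash
python3 - <<'E'
from h import *
m=camera_model("wrist"); im=cv2.imread("pics/w4.png").astype(int)
print("hs",rect(m,np.array([(282,142),(331,131),(354,239),(312,249)]),30))
print("fan",rect(m,np.array([(453,170),(528,146),(545,208),(483,232)]),25))
# heatsink by colour: warm grey
mask=((im[...,2]-im[...,0]>3)&(im.max(2)-im.min(2)<40)).astype(np.uint8)*255
roi=np.zeros_like(mask); roi[122:255,270:365]=255
mask=cv2.morphologyEx(mask&roi,cv2.MORPH_CLOSE,np.ones((9,9)))
mask=cv2.morphologyEx(mask,cv2.MORPH_OPEN,np.ones((5,5)))
c=max(cv2.findContours(mask,0,1)[0],key=cv2.contourArea); print(cv2.boundingRect(c),rect(m,c,30))
E
```

```text
hs (array([ 436., -169.]), array([101.4,  42.3]), 12.3)
fan (array([ 432.5, -329.3]), array([68. , 65.6]), 22.4)
(289, 138, 64, 110) (array([ 434.6, -167.4]), array([99.1, 40.4]), 12.4)
```

Corners and mask agree: heatsink at (435,−168), 12.4°, about 100 x 41 mm.

>>> {"method": "arm_command", "body": {
  "steps": [
    [-0.2, -0.3, 1, 0, 0, -7],
    [-0.2, -0.3, 3, 0, 0, -14.2],
    [-0.2, -0.3, 6, 0, 0, -14.2],
    [-0.2, -0.3, 9, 0, 0, -14.2],
    [-0.2, -0.3, 11, 0, 0, -14.2],
    [-0.2, -0.3, 12.1, 0, 0, -14.2],
    [-0.2, -0.3, 12.6, 0, 0, -14.2],
    [-0.2, -0.3, 12.6, 0, 0, -14.2],
    [-0.2, -0.3, 12.6, 0, 0, -14.2],
    [-0.2, -0.3, 12.6, 0, 0, -14.2]
  ]
}}

```text
t: 15.18
eef_pos: [435.3, -167.9, 200.5]
tcp_rot: [-3.141, -0.001, -1.356]
ft_force: [-0.3, -0.6, 0.5]
opening: 0.735
```

>>> {"method": "arm_command", "body": {
  "steps": [
    [0, 0, 0, 0, 0, 0],
    [0, 0, 0, 0, 0, 0],
    [0, 0, 0, 0, 0, 0],
    [0, 0, 0, 0, 0, 0],
    [0, 0, 0, 0, 0, 0],
    [0, 0, 0, 0, 0, 0],
    [0, 0, 0, 0, 0, 0],
    [0, 0, 0, 0, 0, 0],
    [0, 0, 0, 0, 0, 0]
  ],
  "jaw": 3
}}

```text
t: 15.93
eef_pos: [435.1, -167.9, 199.9]
tcp_rot: [-3.141, -0.0, -1.356]
ft_force: [-1.7, -0.1, 5.2]
opening: 0.419
```

>>> {"method": "arm_command", "body": {
  "steps": [
    [0, 0, -0.3, 0, 0, 0],
    [0, 0, -0.6, 0, 0, 0],
    [0, 0, -2, 0, 0, 0],
    [0, 0, -4, 0, 0, 0],
    [0, 0, -6, 0, 0, 0],
    [0, 0, -7, 0, 0, 0],
    [0, 0, -7, 0, 0, 0],
    [0, 0, -7, 0, 0, 0]
  ]
}}

```text
t: 16.6
eef_pos: [435.0, -167.8, 269.9]
tcp_rot: [-3.141, -0.001, -1.356]
ft_force: [-0.2, 0.1, -2.8]
opening: 0.422
```

```bash
python3 - <<'E'
from h import *
go(605,-2,270,84.3)
E
```

```text
GO [-12.57 -20.14  -0.  ] rz 18.0 | yaw now -77.7 eef [ 435.  -167.8  269.9] t 16.6
```

>>> {"method": "arm_command", "body": {
  "steps": [
    [-1, -1.5, 0, 0, 0, 3],
    [-2.5, -4, 0, 0, 0, 6],
    [-4.5, -7, 0, 0, 0, 9],
    [-6.5, -10, 0, 0, 0, 12],
    [-8.5, -13.5, 0, 0, 0, 15],
    [-10.5, -17, 0, 0, 0, 18],
    [-12, -19.3, 0, 0, 0, 18],
    [-12.6, -20.1, 0, 0, 0, 18],
    [-12.6, -20.1, 0, 0, 0, 18],
    [-12.6, -20.1, 2, 0, 0, 18],
    [-12.6, -20.1, 4, 0, 0, 18],
    [-12.6, -20.1, 5, 0, 0, 18]
  ]
}}

```text
t: 17.6
eef_pos: [603.2, -2.8, 217.2]
tcp_rot: [3.138, 0.0, -1.671]
ft_force: [0.3, 0.2, -2.2]
opening: 0.416
```

>>> {"method": "arm_command", "body": {
  "steps": [
    [0, 0, 0, 0, 0, 0],
    [0, 0, 0, 0, 0, 0],
    [0, 0, 0, 0, 0, 0]
  ]
}}

```text
t: 17.85
eef_pos: [604.6, -2.4, 220.4]
tcp_rot: [-3.141, 0.0, -1.671]
ft_force: [0.3, -0.7, -2.8]
opening: 0.42
```

```bash
python3 - <<'E'
from h import *
go(605,-2,208,84.3); print(state()["ft_force"],state()["opening"])
b=read_camera("side")[160:260,210:320,::-1]; a=read_camera("scene")[170:290,240:370,::-1]
cv2.imwrite("pics/c6.png",np.hstack([cv2.resize(a,(400,370)),cv2.resize(b,(400,370))]))
E
```

```text
GO [-0.05 -0.03  1.24] rz -0.0 | yaw now -95.7 eef [604.6  -2.4 220.4] t 17.85
[ 0.26698117 -0.70717747 -2.81609408] 0.41997244103775166
```

View pics/c6.png

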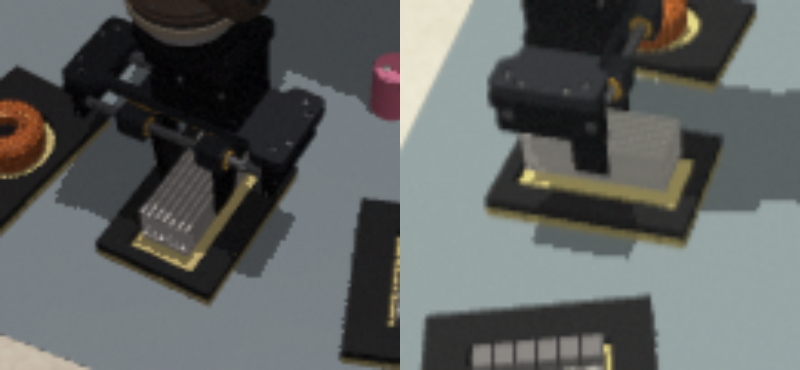

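The heatsink is aligned over the long pocket with margin all round. Lowering.

>>> {"method": "arm_command", "body": {
  "steps": [
    [0, 0, 0.4, 0, 0, 0],
    [0, 0, 0.8, 0, 0, 0],
    [0, 0, 1.05, 0, 0, 0],
    [0, 0, 1.15, 0, 0, 0],
    [0, 0, 1.2, 0, 0, 0],
    [0, 0, 1.25, 0, 0, 0],
    [0, 0, 1.25, 0, 0, 0],
    [0, 0, 1.25, 0, 0, 0]
  ]
}}

```text
t: 18.62
eef_pos: [604.5, -1.8, 207.9]
tcp_rot: [3.141, 0.0, -1.67]
ft_force: [-3.0, 0.6, 7.7]
opening: 0.423
```

>>> {"method": "arm_command", "body": {
  "steps": [
    [0, 0, 0, 0, 0, 0],
    [0, 0, 0, 0, 0, 0],
    [0, 0, 0, 0, 0, 0],
    [0, 0, 0, 0, 0, 0],
    [0, 0, 0, 0, 0, 0],
    [0, 0, 0, 0, 0, 0],
    [0, 0, -1, 0, 0, 0],
    [0, 0, -3, 0, 0, 0],
    [0, 0, -6, 0, 0, 0],
    [0, 0, -9, 0, 0, 0],
    [0, 0, -12, 0, 0, 0],
    [0, 0, -12, 0, 0, 0]
  ],
  "jaw": 6.5
}}

```text
t: 19.62
eef_pos: [605.2, -1.9, 333.6]
tcp_rot: [-3.133, -0.0, -1.67]
ft_force: [-0.0, 0.7, 0.8]
opening: 0.687
```

```bash
python3 -c "
from h import *
go(432,-329,326,-67.6);print(state()['opening'])"
```

```text
GO [34.26 14.    0.63] rz -28.1 | yaw now -95.7 eef [605.2  -1.9 333.6] t 19.62
0.6870533610863029
```

>>> {"method": "arm_command", "body": {
  "steps": [
    [34.2, 14, 0.2, 0, 0, -28],
    [34.2, 14, 0.2, 0, 0, -28],
    [34.2, 14, 0.2, 0, 0, -28],
    [34.2, 14, 0.2, 0, 0, -28],
    [34.2, 14, 0.2, 0, 0, -28],
    [34.2, 14, 0.2, 0, 0, -28],
    [34.2, 14, 0.2, 0, 0, -28],
    [34.2, 14, 0.2, 0, 0, -28],
    [34.2, 14, 0.2, 0, 0, -28],
    [34.2, 14, 0.2, 0, 0, -28],
    [34.2, 14, 0.2, 0, 0, -28],
    [34.2, 14, 0.2, 0, 0, -28]
  ],
  "jaw": 8.5
}}

```text
t: 20.62
eef_pos: [431.2, -328.2, 325.3]
tcp_rot: [-3.141, 0.0, -1.183]
ft_force: [-0.2, -0.0, 0.2]
opening: 0.896
```

>>> {"method": "arm_command", "body": {
  "steps": [
    [0, 0, 0, 0, 0, 0],
    [0, 0, 0, 0, 0, 0],
    [0, 0, 0, 0, 0, 0],
    [0, 0, 0, 0, 0, 0]
  ]
}}

```text
t: 20.95
eef_pos: [431.9, -327.5, 325.3]
tcp_rot: [-3.141, 0.0, -1.18]
ft_force: [-0.1, 0.5, 1.2]
opening: 0.891
```

```bash
python3 - <<'E'
from h import *
m=camera_model("wrist"); im=read_camera("wrist")[:,:,::-1].copy(); hsv=cv2.cvtColor(im,cv2.COLOR_BGR2HSV)
cv2.imwrite("pics/w5.png",im); print(proj(m,[432,-329,25]).round()); go(432,-329,200,-67.6)
dark=cv2.inRange(im,(0,0,0),(60,60,60)); roi=np.zeros_like(dark); roi[130:255,255:385]=255
c=max(cv2.findContours(dark&roi,0,1)[0],key=cv2.contourArea); c=cv2.convexHull(c)
print(cv2.boundingRect(c),rect(m,c,25))
E
```

```text
[[323. 196.]]
GO [ 0.13  0.03 12.52] rz -0.0 | yaw now -67.6 eef [ 431.8 -327.7  325.2] t 21.0
(294, 163, 67, 68) (array([ 432. , -331.9]), array([62.6, 59. ]), 22.4)
```

View pics/w5.png

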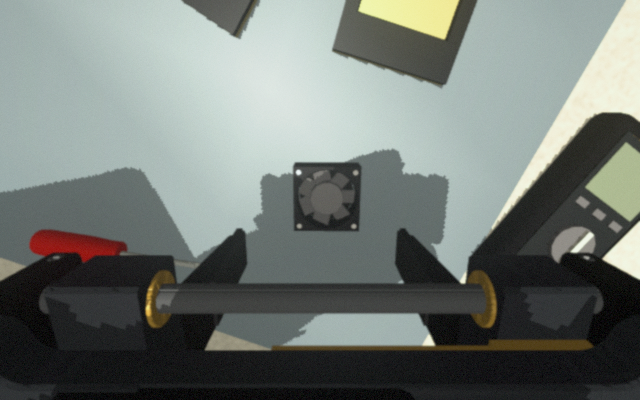

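The fan is centred at (327,197), 62 x 59 mm and aligned with the jaws; its position is (432,−332).

>>> {"method": "arm_command", "body": {
  "steps": [
    [0.4, 0.1, 3, 0, 0, 0],
    [0.4, 0.1, 6, 0, 0, 0],
    [0.4, 0.1, 9, 0, 0, 0],
    [0.4, 0.1, 11, 0, 0, 0],
    [0.4, 0.1, 12.1, 0, 0, 0],
    [0.4, 0.1, 12.5, 0, 0, 0],
    [0.4, 0.1, 12.5, 0, 0, 0],
    [0.4, 0.1, 12.5, 0, 0, 0],
    [0.4, 0.1, 12.5, 0, 0, 0]
  ]
}}

```text
t: 21.75
eef_pos: [432.2, -332.6, 201.4]
tcp_rot: [-3.141, -0.002, -1.181]
ft_force: [0.3, -0.1, -0.0]
opening: 0.897
```

>>> {"method": "arm_command", "body": {
  "steps": [
    [0, 0, 0, 0, 0, 0],
    [0, 0, 0, 0, 0, 0],
    [0, 0, 0, 0, 0, 0],
    [0, 0, 0, 0, 0, 0],
    [0, 0, 0, 0, 0, 0],
    [0, 0, 0, 0, 0, 0],
    [0, 0, 0, 0, 0, 0],
    [0, 0, 0, 0, 0, 0],
    [0, 0, 0, 0, 0, 0]
  ],
  "jaw": 5
}}

```text
t: 22.5
eef_pos: [432.0, -332.4, 200.4]
tcp_rot: [-3.141, -0.0, -1.181]
ft_force: [0.1, 0.2, 4.6]
opening: 0.629
```

>>> {"method": "arm_command", "body": {
  "steps": [
    [0, 0, -0.3, 0, 0, 0],
    [0, 0, -0.6, 0, 0, 0],
    [0, 0, -2, 0, 0, 0],
    [0, 0, -4, 0, 0, 0],
    [0, 0, -6, 0, 0, 0],
    [0, 0, -6, 0, 0, 0],
    [0, 0, -6, 0, 0, 0]
  ]
}}

```text
t: 23.08
eef_pos: [432.0, -332.4, 260.8]
tcp_rot: [-3.141, -0.002, -1.181]
ft_force: [0.0, -0.2, -1.9]
opening: 0.626
```

```bash
python3 - <<'E'
from h import *
go(626,-330,260,-83.5)
E
```

```text
GO [  7.15 -18.04   0.11] rz 15.8 | yaw now -67.7 eef [ 432.  -332.4  260.8] t 23.08
```

>>> {"method": "arm_command", "body": {
  "steps": [
    [0.6, -1.5, 0, 0, 0, 3],
    [1.6, -4, 0, 0, 0, 6],
    [2.8, -7, 0, 0, 0, 9],
    [4, -10, 0, 0, 0, 12],
    [5.2, -13, 0, 0, 0, 15],
    [6.3, -16, 0, 0, 0, 15.8],
    [7.1, -18, 0, 0, 0, 15.8],
    [7.1, -18, 0, 0, 0, 15.8],
    [7.1, -18, 2, 0, 0, 15.8],
    [7.1, -18, 4, 0, 0, 15.8],
    [7.1, -18, 4, 0, 0, 15.8],
    [7.1, -18, 4, 0, 0, 15.8]
  ]
}}

```text
t: 24.08
eef_pos: [624.9, -329.7, 218.4]
tcp_rot: [3.139, 0.002, -1.457]
ft_force: [0.4, 0.2, -0.4]
opening: 0.632
```

>>> {"method": "arm_command", "body": {
  "steps": [
    [0, 0, 0, 0, 0, 0],
    [0, 0, 0, 0, 0, 0]
  ]
}}

```text
t: 24.25
eef_pos: [625.5, -330.0, 221.2]
tcp_rot: [-3.141, -0.001, -1.458]
ft_force: [0.7, 0.6, -0.4]
opening: 0.629
```

```bash
python3 - <<'E'
from h import *
go(626,-330,208.5,-83.5); print(state()["ft_force"],state()["opening"])
b=read_camera("side")[90:190,230:340,::-1]; a=read_camera("scene")[140:260,120:250,::-1]
cv2.imwrite("pics/c7.png",np.hstack([cv2.resize(a,(400,370)),cv2.resize(b,(400,370))]))
E
```

```text
GO [ 0.   -0.05  1.27] rz -0.0 | yaw now -83.5 eef [ 625.5 -330.   221.2] t 24.25
[ 0.72716618  0.61080209 -0.43990354] 0.6293863153116317
```

View pics/c7.png

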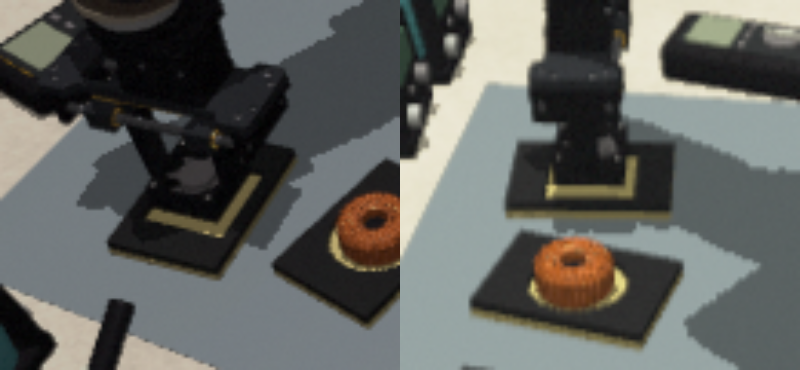

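The fan is square over its pocket, and the toroid is well down in its own. Lowering.

>>> {"method": "arm_command", "body": {
  "steps": [
    [0, 0, 0.4, 0, 0, 0],
    [0, 0, 0.8, 0, 0, 0],
    [0, 0, 1.05, 0, 0, 0],
    [0, 0, 1.15, 0, 0, 0],
    [0, 0, 1.2, 0, 0, 0],
    [0, 0, 1.25, 0, 0, 0],
    [0, 0, 1.3, 0, 0, 0],
    [0, 0, 1.3, 0, 0, 0],
    [0, 0, 1.3, 0, 0, 0]
  ]
}}

```text
t: 25.1
eef_pos: [625.3, -329.6, 208.5]
tcp_rot: [3.141, 0.0, -1.457]
ft_force: [-4.7, 2.8, 11.7]
opening: 0.629
```

>>> {"method": "arm_command", "body": {
  "steps": [
    [0, 0, 0, 0, 0, 0],
    [0, 0, 0, 0, 0, 0],
    [0, 0, 0, 0, 0, 0],
    [0, 0, 0, 0, 0, 0],
    [0, 0, 0, 0, 0, 0],
    [0, 0, 0, 0, 0, 0],
    [0, 0, -1, 0, 0, 0],
    [0, 0, -3, 0, 0, 0],
    [0, 0, -6, 0, 0, 0],
    [0, 0, -9, 0, 0, 0],
    [0, 0, -12, 0, 0, 0],
    [0, 0, -15, 0, 0, 0]
  ],
  "jaw": 8.5
}}

```text
t: 26.1
eef_pos: [625.2, -329.6, 359.5]
tcp_rot: [-3.141, -0.0, -1.457]
ft_force: [0.8, -0.1, 0.3]
opening: 0.895
```

>>> {"method": "arm_command", "body": {
  "steps": [
    [0, 17, -2, 0, 0, 0],
    [0, 17, -2, 0, 0, 0],
    [0, 17, -2, 0, 0, 0],
    [0, 17, -2, 0, 0, 0],
    [0, 17, -2, 0, 0, 0],
    [0, 17, -2, 0, 0, 0],
    [0, 17, -2, 0, 0, 0],
    [0, 17, -2, 0, 0, 0],
    [0, 17, -2, 0, 0, 0],
    [0, 17, -2, 0, 0, 0]
  ]
}}

```text
t: 26.93
eef_pos: [457.5, -348.8, 376.8]
tcp_rot: [3.141, 0.0, -1.456]
ft_force: [0.2, 0.1, 0.5]
opening: 0.895
```

```bash
python3 - <<'E'
from h import *
a=read_camera("scene")[:,:,::-1].copy();b=read_camera("side")[:,:,::-1].copy()
cv2.imwrite("pics/f.png",np.vstack([cv2.resize(a[130:330,150:500],(525,300)),cv2.resize(b[100:370,150:420],(525,525))[:300*1]]))
A=cv2.resize(a[170:330,150:500],(700,320));B=cv2.resize(b[110:370,150:400],(270,281))
C=np.zeros((600,700,3),np.uint8);C[:320]=A;C[320:600,:269]=B[:280,:269]
C[320:600,280:700]=cv2.resize(b[110:240,220:415],(420,280)); cv2.imwrite("pics/final.png",C)
print(state()["eef_pos"],state()["ft_force"],state()["t"])
for n,im in(("scene",a),("side",b)):
    m=camera_model(n); hsv=cv2.cvtColor(im,cv2.COLOR_BGR2HSV)
    c=max([c for c in cv2.findContours(cv2.inRange(hsv,(0,140,60),(14,255,255)),0,1)[0] if abs(rect(m,c,24)[0][0]-608)<40],key=cv2.contourArea)
    print(n,"toroid",rect(m,c,24))
    print(n,"expected top px cap,hs,fan",proj(m,[[610,339,58],[605,-2,38],[626,-330,33]]).round(1).tolist())
E
```

```text
[ 457.15991078 -348.84490575  376.78715444] [ 0.11835787 -0.28130396  0.1569228 ] 27.0333
scene toroid (array([ 607.4, -171.8]), array([78.4, 59.8]), 41.6)
scene expected top px cap,hs,fan [[450.1, 274.5], [304.1, 229.8], [184.0, 198.2]]
side toroid (array([ 609. , -172.8]), array([88.8, 59.8]), -77.7)
side expected top px cap,hs,fan [[221.1, 309.9], [265.5, 197.8], [281.8, 131.1]]
```

View pics/final.png

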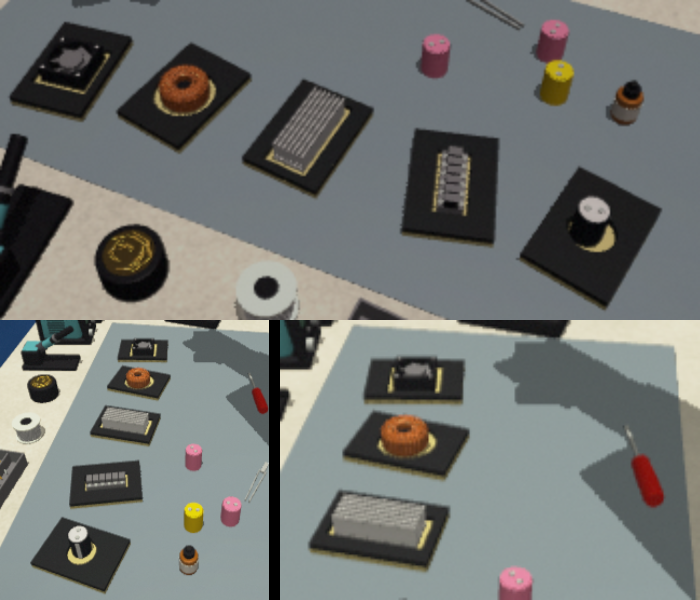

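All four parts are seated and the flux bottle is upright. The capacitor looks slightly off-centre in the scene view, so one numerical check on it.

```bash
python3 - <<'E'
from h import *
for n,(u,v) in (("scene",(446,274)),("side",(222,307))):
    im=read_camera(n)[:,:,::-1].copy(); m=camera_model(n)
    g=cv2.cvtColor(im,cv2.COLOR_BGR2GRAY); hsv=cv2.cvtColor(im,cv2.COLOR_BGR2HSV)
    mk=cv2.inRange(g,90,255)&cv2.inRange(hsv,(0,0,0),(180,40,255)); roi=np.zeros_like(mk); cv2.circle(roi,(u,v),13,255,-1)
    mk=cv2.morphologyEx(mk&roi,cv2.MORPH_CLOSE,np.ones((3,3)))
    c=max(cv2.findContours(mk,0,1)[0],key=cv2.contourArea); print(n,cv2.boundingRect(c),rect(m,c,58))
    cv2.imwrite(f"pics/k_{n}.png",im[v-30:v+50,u-50:u+50])
a=[cv2.resize(cv2.imread(f"pics/k_{n}.png"),(400,320),interpolation=cv2.INTER_CUBIC) for n in("scene","side")]
cv2.imwrite("pics/k.png",np.hstack(a))
E
```

```text
scene (440, 268, 15, 13) (array([611.8, 332.8]), array([30.6, 28.9]), 12.6)
side (213, 294, 20, 27) (array([610.7, 332. ]), array([54.4, 31.9]), -88.1)
```

View pics/k.png

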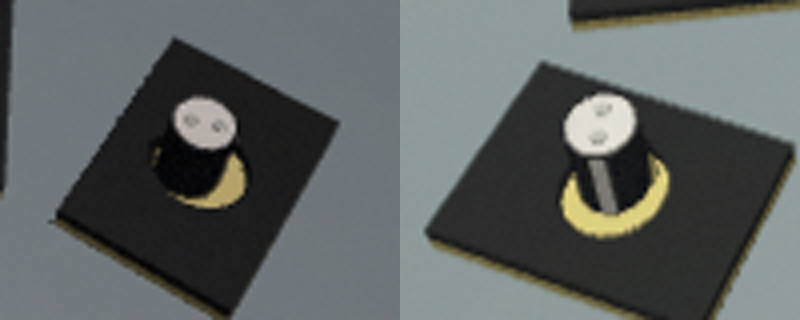

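The capacitor stands upright on the pocket floor at about (611,333), roughly 6 mm from the nest's middle, inside the 13 mm limit. Both views agree with its top at the 58 mm height it must have. Handing in.

```bash
python3 -c "
from cell import *
print(job_done(), state()['t'])"
```

```text
the job is handed in; nothing more can be done
the job is handed in; nothing more can be done
```

All four parts are in their nests and the job is handed in, after about 27 s of the 99 s allowed; no verdict was reported. I gripped each part above foam height and lowered it until the wrist force showed floor contact (7 to 15 N). I then released it and backed the arm clear.

| Part | Last check | Off nest middle |
|---|---|---|
| Toroid | measured in both fixed cameras after release | about 1 mm |
| Fan | gripper position at release; pictures show it upright in the pocket | about 1 mm |
| Heatsink | gripper position at release; pictures show it upright in the pocket | about 1 mm |
| Capacitor | scene camera measurement after release; pictures show it upright | about 6 mm (limit 13 mm) |

- **Capacitor:** its offset is larger than the gripper position suggested (under 1 mm at release). The side-camera mask also came out oversized (54 x 32 mm against 35 mm), so I trusted the scene reading and a centre read by eye in the side picture (about 3 mm off).
- **Flux bottle and look-alikes:** the bottle is still upright, and the pink and yellow capacitors look unmoved in the final pictures.

I viewed 14 pictures in all.

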